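Load the seed tray into its rails and hang the end gate

TASK

Pick up the seed tray, turn it end for end and slide it, plain end first, fully home into the guide rails of the metal rack. Then hang the loose end gate across the mouth by its two side pins: bring the pins in sideways under the roofs of the two hooks and lower them into the throats, so that the gate hangs square and upright. Let go of both and leave the pot, the mug-shaped scoop and the jar where they are.

Things in the scene. Friction and masses are not known exactly. Their poses are not given: they have to be found in the camera images.
- rack: Fixed metal rack. Origin: middle of the rail mouth, at table level; +x = sliding-in direction. Base plate x -60..165 mm, y +-95, top z 8: the tray slides on it. Rails x 0..160, inner faces y +-59 (funnelled to +-65 at the mouth). Lips over the rails, z 57..62, leave a gap y +-49: the tray enters only lengthwise from the mouth. Back wall x 159. In front of the mouth stand two hooks.
- hook_left (a point): Rest place of a gate pin's axis in the hook at rack y +83 mm: rack (-36, 83, 94) mm. Hook plate 6 mm thick, x -52..-16, top z 139, open to rack -x: opening between the front lip's top (z 101, x -52..-44) and the roof (underside z 133, x -52..-16). Behind the lip the throat, x -44..-28, drops to a seat at z 89.
- hook_right (a point): The same in the equal hook at rack y -83 mm: rack (-36, -83, 94) mm.
- tray: Loose green plastic seed tray, 0.32 kg. Origin: centre of the underside of its cell box, z up, +x to its plain end. Box x +-75 mm, y +-46, 40 high; 4 mm rims out to y +-56 at z 36..40. At x -83..-75 an end board, 140 wide, 58 high: too wide for the rails, it meets the mouth when home (origin then at rack x 75, y 0, z 8). At the start its plain end points roughly along rack -x.
- tray_nose (a point): Middle of the lower edge of the tray's plain end, 75 mm along the tray's +x from its origin. It goes into the rails first.
- tray_fin (a point): Middle of the top of the tray's grip fin, 85 mm above the tray's underside, over its origin. The fin runs along the tray's x: 60 mm long, 12 mm thick, free from z 40 to 85 mm.
- gate: Loose dark steel end gate, 0.25 kg, standing on its foot. Origin: centre of the foot's underside, z up, y along its pins; front and back alike. Foot 30 (x) x 110 (y) x 6 mm; panel 6 thick, 110 wide, to z 88. A 10 mm round pin juts out both sides, axis z 80, ends y +-95. Centre of mass below the pins. Hung, its origin is at rack (-36, 0, 14) mm, the foot 6 mm clear of the base plate.
- gate_tab (a point): Middle of the top of the gate's grip tab, 130 mm above its underside. Tab 12 mm (gate x) by 30 mm (gate y), from z 88 to 130 mm.
- pot: Bystander: empty square black pot, 75 x 75 x 80 mm, origin centre of underside.
- scoop: Bystander: orange mug-shaped scoop, 72 mm across, 75 mm high, handle at its +y, origin centre of underside.
- jar: Bystander: closed glass jar, 64 mm across, 100 mm high, origin centre of underside.
Things that resemble listed ones, but are neither listed nor needed, are in the scene too. Several things look just like the gate: the one meant starts farthest to the robot's left. There is more than one size of the tray; the job needs the larger.

How it is judged:
On the way:
1. the tray is fully home in the rails, plain end in (x of tray in the frame of rack between 0.07 and 0.08 m and y of tray in the frame of rack between -0.007 and 0.007 m and z of tray in the frame of rack between 0.004 and 0.018 m and x of tray_nose in the frame of rack above 0.142 m and angle between tray's own z axis and vertical below 0.1 rad), for 0.2 s.
At the end, for the whole second after the job is handed in: Tray home, plain end in (origin 70 to 80 mm past the mouth, within 7 mm of the middle, flat to 0.1 rad); gate hanging by both pins in the throats (within 10 mm along rack x, 12 mm along y, 11 to 18.5 mm above the table), upright to 0.15 rad, square to 0.1 rad; both at rest (all of step 1 and x of gate in the frame of rack between -0.046 and -0.026 m and y of gate in the frame of rack between -0.012 and 0.012 m and z of gate in the frame of rack between 0.011 and 0.0185 m and angle between gate's own z axis and vertical below 0.15 rad and angle between the y axis of gate and the y axis of rack, either way round below 0.1 rad and linear speed of each of tray, gate below 0.02 m/s); the robot touches nothing.
It fails at once if the pot is disturbed (moved more than 30 mm) (distance of pot from where it was at the start of the episode above 0.03 m).
It fails at once if the scoop is disturbed (moved more than 30 mm) (distance of scoop from where it was at the start of the episode above 0.03 m).
It fails at once if the jar is disturbed (moved more than 30 mm) (distance of jar from where it was at the start of the episode above 0.03 m).
It also fails if it takes over 72 s, if anything falls off the work surface, if the arm or the gripper's body presses on something with over 40 N, if the wrist force passes 120 N, or if a joint passes its speed limit or range.

ROBOT

A 6-joint arm with a two-finger parallel gripper is mounted at the origin on the work surface. World frame = base frame: x ahead of the robot, y to its left, z up, the work surface at z = 0. Lengths are in m, angles in rad, forces in N, time in s.
With the tool pointing down it reaches from about 0.3 to 0.875 m from the base axis. Payload 6.4 kg.
Tool frame: the origin (TCP) lies at the very end of the fingers, on their centre line; the grasp point (between the pads) lies 19 mm behind it (hold_point_z is the distance from the TCP to the grasp point, in m); z points along the fingers, y is the line along which they close (so a half turn about z gives the same grasp; the last joint's range is limited). The gripper opens to 85 mm and grips with 20 to 120 N. Pads are 22 mm wide; open, the fingers measure 114 mm over their backs; the gripper's body (76 mm by 85 mm) begins 54 mm behind the grasp point. The pads swing forward as they close: fully open they stand 13 mm farther back than shut.
Start: joints at [-1.51, 0.181, 1.607, -0, 1.354, -0.206], TCP at [0.152, -0.555, 0.231] pointing down, gripper open.
Joint ranges: [-2.99, 2.99], [-0.89, 2.07], [0.3, 2.58], [-1.14, 4.28], [0, 2.63], [-3.12, 3.12]. Speed limits (rad/s): [2.57, 2.57, 3.01, 3.14, 3.14, 3.14].

INTERFACE

Orientations are given as a rotation vector (axis times angle).
In Python, from station import * gives the robot as it stands.
- The arm moves only by the tool jog_arm, never from a script. Its arguments are lists of equal length, an entry for each row: "jaw": the finger opening in mm, from 0 to 85.4; "xyz": the shift along the world's x, y, z in mm, a list of three; "twist": the turn, a rotation vector about the world's x, y, z in rad, a list of three. A call has 1 to 12 rows; each row is the pose to reach, as a shift and turn from the pose commanded when the call began; what a row does not reach only later rows make up. A row lasts 1/8 s, in which the tool goes at most 62.5 mm and 10.7 degrees, less where a joint would pass 70% of its speed; a pose out of reach is approached as far as the arm can. A call with a gripper value outside its range is refused whole. The fingers move at their own pace and stop on an object; the grip force is fixed at half the most. Time passes only in rows, so rows that repeat a pose let the fingers close. It gives the time, the measured TCP pose, the force, the opening and the grip force at its end, in the units of the state.
- state(): the state, without advancing time (a new reading comes with each control period).
- snapshot(name): name is "scene" or "top" or "wrist"; returns a dict with "pixels" (384x512x3 uint8, blue, green, red), "camera_matrix" (3x3 intrinsics, pixels), "R" (3x3) and "t" (3): a world point X has camera coordinates R X + t. Camera axes: x right, y down, z forward; pixel columns grow to the right and rows downward; lengths in m; the calibration is good to about 2 mm. The wrist camera is an equidistant fisheye: a pixel r from the principal point sees the ray r / f radians off the axis. A picture is of the moment at which its call begins. There is no depth.
- finish_job(): hands the job in; it is judged then, once.
The state is a dict: "t": time; "joint_positions": joint angles; "qd": joint speeds; "joint_efforts": joint torques, N m; "tcp_pos": TCP position; "ee_rot": TCP orientation; "force": force on the tool from outside, world axes, zero at the start; "moment": the same for the moment, N m; "width": finger opening in m; "finger_force": force on a finger pad.
Only numpy, scipy, OpenCV 4.12 (cv2) and the standard library are available. Lean on these libraries where they do the work, as an engineer would, in place of code of your own. Each camera call takes 0.05 s, during which the arm holds its last target. There are 200 camera calls.

## Working session

There is one attempt and no reset: what is moved stays moved. The work goes in short steps, Python scripts to look and compute and a tool call to move; the robot and the scene stay as the last step left them, time stands still between calls to the robot, and variables do not carry over. Pictures are saved under pics/ and viewed, at most 10 in all, crops included, and the job is handed in when it is done.

Besides the shell and the picture viewer there is one more tool, called after "Emit:" by a JSON object that holds its "method" and its "body". jog_arm: Moves the arm, as the interface text tells. Its arguments: {"type":"object","properties":{"jaw":{"type":"array"},"xyz":{"type":"array"},"twist":{"type":"array"}},"required":["jaw","xyz","twist"]}

```bash
mkdir -p pics; ls; cat > h.py <<'E'
from station import *
import numpy as np, cv2, pickle, sys
def snap(n,f):
    s=snapshot(n); cv2.imwrite(f'pics/{f}.png',s['pixels']); pickle.dump(s,open(f'{f}.pkl','wb')); return s
def load(f): return pickle.load(open(f'{f}.pkl','rb'))
def ray(s,u,v,fish=False):
    K=np.array(s['camera_matrix']);R=np.array(s['R']);t=np.array(s['t'])
    a=np.array([(u-K[0,2])/K[0,0],(v-K[1,2])/K[1,1]])
    if fish:
        th=np.hypot(*a); d=np.r_[a/max(th,1e-9)*np.sin(th),np.cos(th)]
    else: d=np.r_[a,1]
    return -R.T@t, R.T@d
def onz(s,u,v,z,fish=False):
    c,d=ray(s,u,v,fish); return (c+d*(z-c[2])/d[2])
def proj(s,X,fish=False):
    K=np.array(s['camera_matrix']); p=np.array(s['R'])@X+np.array(s['t'])
    if fish:
        r=np.hypot(p[0],p[1]); th=np.arctan2(r,p[2]); a=p[:2]/max(r,1e-9)*th
    else: a=p[:2]/p[2]
    return K[:2,:2]@a+K[:2,2]
E
python3 - <<'E'
from h import *
a=snap('top','top0');b=snap('scene','scene0')
for s in (a,b): print(s['camera_matrix'],np.round(-np.array(s['R']).T@s['t'],3))
cv2.imwrite('pics/top0b.png',cv2.resize(a['pixels'],(800,600),interpolation=cv2.INTER_CUBIC))
cv2.imwrite('pics/scene0b.png',cv2.resize(b['pixels'],(800,600),interpolation=cv2.INTER_CUBIC))
E
```

```text
pics
[[460.22462796   0.         253.16142388]
 [  0.         460.22462796 190.56827524]
 [  0.           0.           1.        ]] [0.269 0.008 1.783]
[[357.02589739   0.         251.97683614]
 [  0.         357.02589739 193.88185714]
 [  0.           0.           1.        ]] [1.382 0.092 0.963]
```

View pics/top0b.png

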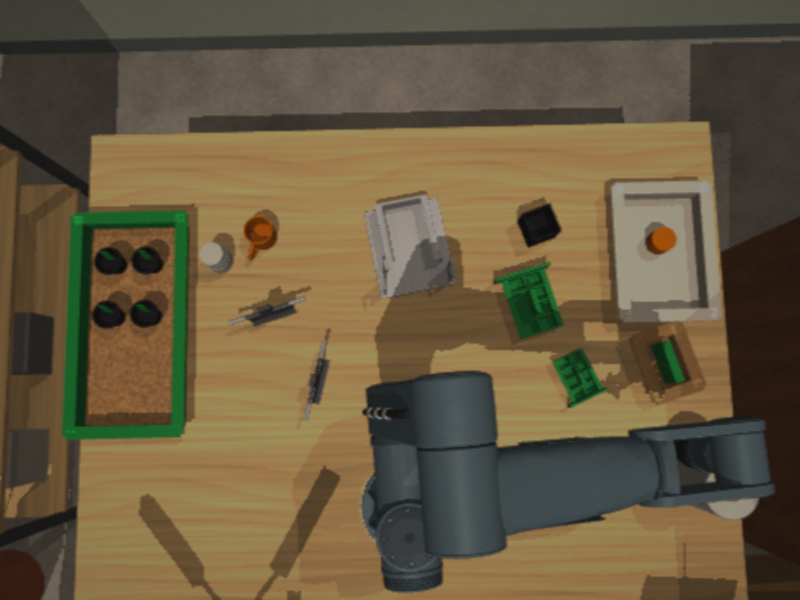

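View pics/scene0b.png

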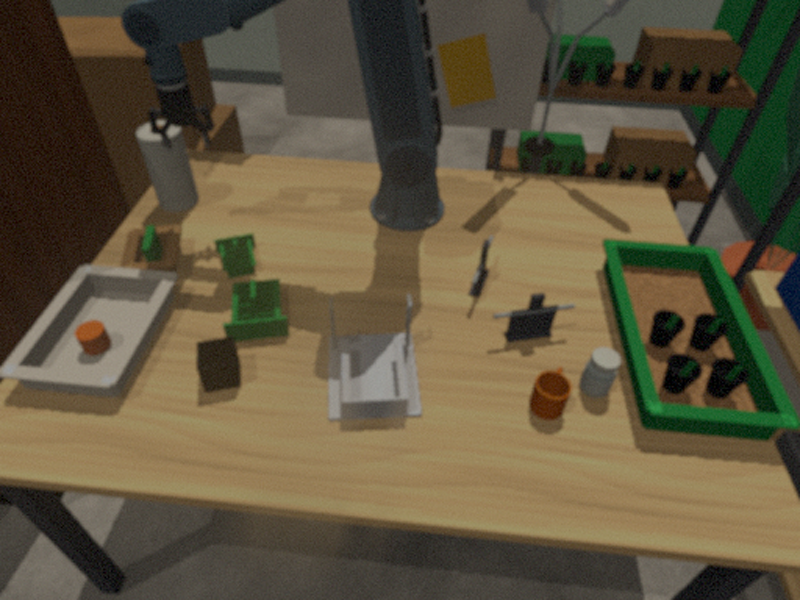

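The top view (800-wide) shows the large tray at (530,300) with its end board at (525,270), a smaller tray at (578,377) and a boxed green thing at (668,360). There are gates at (270,312) and (317,378), and the rack is at (410,245). The gate I want is the leftmost one, at (270,312), beside the jar and scoop. I'll crop in closer to check.

```bash
python3 - <<'E'
from h import *
a=load('top0')['pixels']
l=cv2.resize(a[115:275,130:230],None,fx=3.7,fy=3.7,interpolation=cv2.INTER_CUBIC)
r=cv2.resize(a[115:275,228:376-32],None,fx=3.7,fy=3.7,interpolation=cv2.INTER_CUBIC)
cv2.imwrite('pics/c1.png',np.hstack([l,r])); print(l.shape,r.shape)
r=cv2.resize(load('top0')['pixels'][160:225,310:370],None,fx=4,fy=4,interpolation=cv2.INTER_CUBIC)
b=load('scene0')['pixels']
k=cv2.resize(b[180:275,200:280],None,fx=5,fy=5,interpolation=cv2.INTER_CUBIC)
k2=cv2.resize(b[145:225,290:375],None,fx=4.5,fy=4.5,interpolation=cv2.INTER_CUBIC)
H=np.zeros((475,400+k2.shape[1],3),np.uint8);H[:,:400]=k;H[:k2.shape[0],400:]=k2
cv2.imwrite('pics/c2.png',H)
E
```

```text
(592, 370, 3) (592, 429, 3)
```

View pics/c1.png

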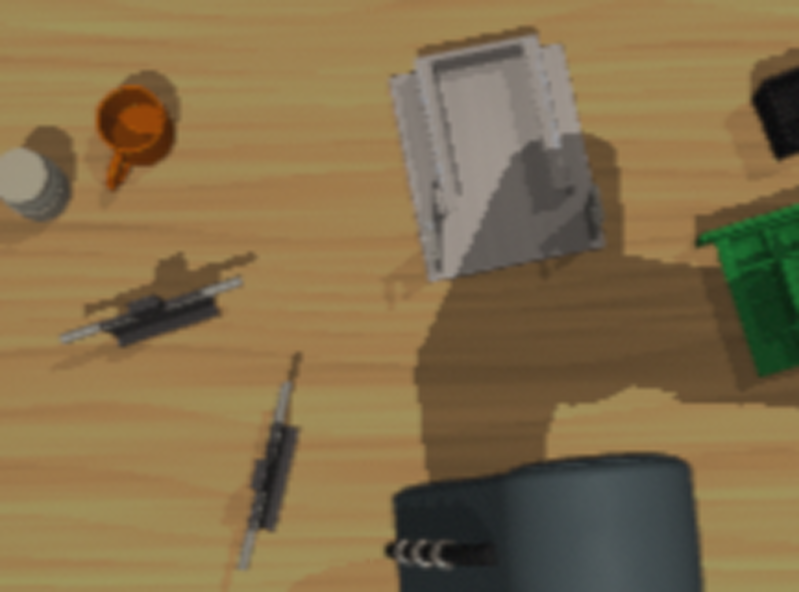

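View pics/c2.png

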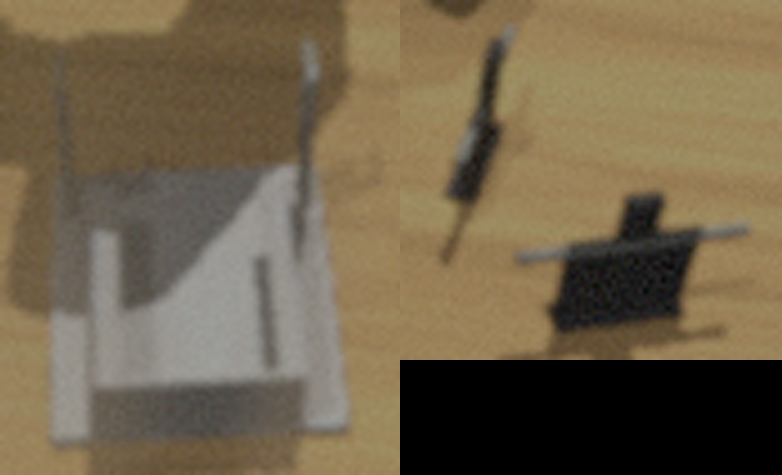

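The close crop confirms the choice: the leftmost gate has its pin ends at crop (65,339) and (240,282) and its tab at (148,305), and it stands upright. The rack's mouth and hooks face the robot, and its plate corners are at (391,78), (563,42), (602,244) and (434,279).

```bash
python3 - <<'E'
from h import *
s=load('top0')
def L(u,v,z): 
    off=(130,u) if u<370 else (228,u-370)
    return onz(s,off[0]+off[1]/3.7-.36,115+v/3.7-.36,z)
p=[L(65,339,.08),L(240,282,.08)]; print('gate',np.round(np.mean(p,0),3),np.linalg.norm(p[0]-p[1]),np.degrees(np.arctan2(*(p[0]-p[1])[[1,0]])))
q=[L(391,78,.008),L(563,42,.008),L(602,244,.008),L(434,279,.008)]
for i in range(4): print(np.round(q[i],3),np.linalg.norm(q[i]-q[i-1]))
f=np.array(s['pixels']);
r=cv2.resize(f[160:225,310:370],None,fx=9,fy=9,interpolation=cv2.INTER_CUBIC); cv2.imwrite('pics/c3.png',r)
for u,v in((545,262),(495,280),(518,338),(562,325)):print(np.round(onz(s,u*.64,v*.64,.04),3))
print(state()['ee_rot'])
E
```

```text
gate [0.474 0.325 0.08 ] 0.18462076702472321 107.0012555918384
[0.727 0.091 0.008] 0.22187125476620154
[ 0.762 -0.093  0.008] 0.18826300361659895
[ 0.543 -0.128  0.008] 0.2225785703310036
[0.509 0.05  0.008] 0.1808892257852166
[ 0.583 -0.352  0.04 ]
[ 0.541 -0.227  0.04 ]
[ 0.397 -0.277  0.04 ]
[ 0.427 -0.385  0.04 ]
[-3.11213598e+00 -4.17644077e-01 -1.72132961e-04]
```

View pics/c3.png

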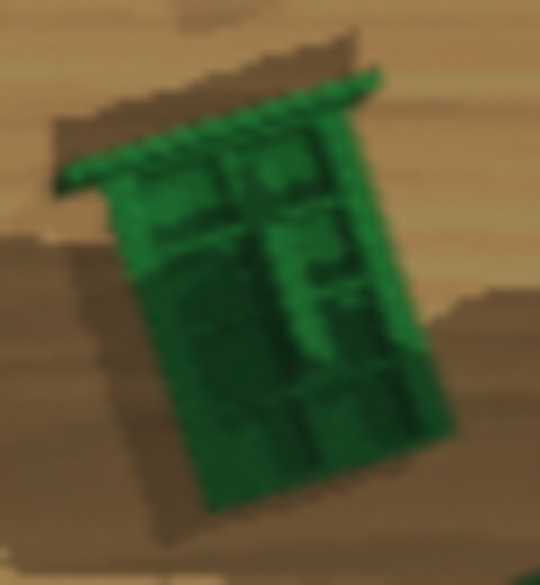

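The tray crop shows the board's top corners at (60,180) and (382,75), and the plain end's rim corners at (210,510) and (455,430). The fin is the raised strip from about (275,240) to (320,360).

```bash
python3 - <<'E'
from h import *
s=load('top0')
T=lambda u,v,z: onz(s,310+u/9-.45,160+v/9-.45,z)
a,b,c,d=T(60,180,.058),T(382,75,.058),T(210,510,.04),T(455,430,.04)
print(np.linalg.norm(a-b),np.linalg.norm(c-d),np.round(a,3),np.round(b,3),np.round(c,3),np.round(d,3))
m=(a+b)/2;n=(c+d)/2; v=(n-m)[:2]; print(np.linalg.norm(v),np.degrees(np.arctan2(v[1],v[0])),'origin', n[:2]-v/np.linalg.norm(v)*.075, m[:2]+v/np.linalg.norm(v)*.08)
print(np.degrees(np.arctan2(*(a-b)[[1,0]])),np.degrees(np.arctan2(*(c-d)[[1,0]])))
print(np.round(T(275,240,.085),3),np.round(T(320,360,.085),3))
E
```

```text
0.14376209953528682 0.10929387684731355 [ 0.537 -0.223  0.058] [ 0.578 -0.36   0.058] [ 0.398 -0.282  0.04 ] [ 0.429 -0.387  0.04 ]
0.15066714772324444 -163.22406707414882 origin [ 0.48509669 -0.31314971] [ 0.48094824 -0.3144003 ]
106.9074903107944 106.76514228491145
[ 0.505 -0.307  0.085] [ 0.455 -0.323  0.085]
```

Emit:
{"method": "jog_arm", "body": {"jaw": [60,60,60,60,60,60,60,60,60,60], "xyz": [[0,0,30],[50,36,40],[100,73,40],[150,110,40],[200,146,40],[250,183,40],[290,212,40],[320,234,40],[330,241,20],[330,241,0]], "twist": [[0,0,0],[0,0,0.026],[0,0,0.026],[0,0,0.026],[0,0,0.026],[0,0,0.026],[0,0,0.026],[0,0,0.026],[0,0,0.026],[0,0,0.026]]}}

```text
t: 1.35
tcp_pos: [0.4817, -0.3129, 0.2294]
ee_rot: [-3.107, -0.461, 0.002]
force: [0.4, -0.6, -0.6]
width: 0.0601
finger_force: 0.0
```

```bash
python3 - <<'E'
from h import *
s=snap('wrist','w1'); print(s['camera_matrix'],-np.array(s['R']).T@s['t']); print(state()['t'],state()['tcp_pos'])
cv2.imwrite('pics/w1b.png',cv2.resize(s['pixels'],(800,600),interpolation=cv2.INTER_CUBIC))
E
```

```text
[[297.31863964   0.         256.14315693]
 [  0.         297.31863964 188.06266528]
 [  0.           0.           1.        ]] [ 0.55190323 -0.29130068  0.37134043]
1.4 [ 0.47989452 -0.3121176   0.22602439]
```

View pics/w1b.png

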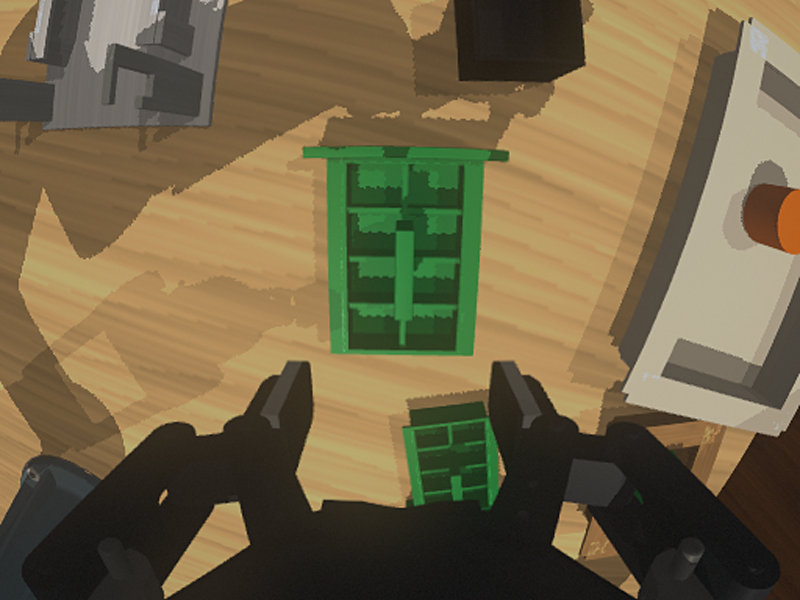

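The wrist view shows the fin top running from (404,230) to (404,322), with the tray aligned to the image. The rack's right hook is near (135,80).

```bash
python3 - <<'E'
from h import *
s=load('w1')
W=lambda u,v,z: onz(s,u*.64-.2,v*.64-.2,z,True)
a,b=W(404,231,.085),W(404,321,.085);print(a,b,np.linalg.norm(a-b),(a+b)/2,np.degrees(np.arctan2(*(a-b)[[1,0]])))
a,b=W(303,152,.058),W(509,154,.058);print(a,b,np.linalg.norm(a-b),(a+b)/2,np.degrees(np.arctan2(*(a-b)[[1,0]])))
a,b=W(330,353,.04),W(473,355,.04);print(a,b,np.linalg.norm(a-b),(a+b)/2,np.degrees(np.arctan2(*(a-b)[[1,0]])))
st=state();print(st['tcp_pos'],st['ee_rot'], 'plate corner',W(211,127,.008))
E
```

```text
[ 0.50872306 -0.3062868   0.085     ] [ 0.45184831 -0.32365847  0.085     ] 0.059468578088362464 [ 0.48028569 -0.31497264  0.085     ] 16.984626443708542
[ 0.53763377 -0.22656705  0.058     ] [ 0.57698958 -0.35990454  0.058     ] 0.139024335058837 [ 0.55731168 -0.29323579  0.058     ] 106.44445703012214
[ 0.39340175 -0.28103094  0.04      ] [ 0.42442514 -0.38915433  0.04      ] 0.1124860871146384 [ 0.40891344 -0.33509263  0.04      ] 106.00955240617871
[ 0.47989452 -0.3121176   0.22602439] [-3.10290546 -0.45838927  0.0067211 ] plate corner [ 0.537325   -0.13466358  0.008     ]
```

Emit:
{"method": "jog_arm", "body": {"jaw": [50,50,50,50,50,20,5,5,5,5], "xyz": [[-1,-1,-50],[-1,-1,-100],[-1,-1,-150],[-1,-1,-180],[-1,-1,-180],[-1,-1,-180],[-1,-1,-180],[-1,-1,-180],[-1,-1,-180],[-1,-1,-180]], "twist": [[0,0,0],[0,0,0],[0,0,0],[0,0,0],[0,0,0],[0,0,0],[0,0,0],[0,0,0],[0,0,0],[0,0,0]]}}

```text
t: 2.65
tcp_pos: [0.4816, -0.3158, 0.0533]
ee_rot: [3.105, 0.458, 0.003]
force: [-1.0, -1.3, 5.5]
width: 0.011
finger_force: 59.7
```

```bash
python3 -c "
from station import *
for i in range(3):
  s=state();print(s['t'],s['tcp_pos'],s['ee_rot'],s['force'],s['width'],s['finger_force'])"
```

```text
2.65 [ 0.48159128 -0.31581659  0.05326923] [3.10508136e+00 4.58127768e-01 2.81305910e-03] [-1.00592545 -1.25818607  5.51826446] 0.011007336406266752 59.704304337501526
2.65 [ 0.48159128 -0.31581659  0.05326923] [3.10508136e+00 4.58127768e-01 2.81305910e-03] [-1.00592545 -1.25818607  5.51826446] 0.011007336406266752 59.704304337501526
2.65 [ 0.48159128 -0.31581659  0.05326923] [3.10508136e+00 4.58127768e-01 2.81305910e-03] [-1.00592545 -1.25818607  5.51826446] 0.011007336406266752 59.704304337501526
```

Emit:
{"method": "jog_arm", "body": {"jaw": [5,5,5,5,5,5,5,5,5,5,5,5], "xyz": [[0,0,30],[0,0,80],[0,0,130],[0,10,170],[0,30,170],[-2,60,170],[-4,90,170],[-6,120,170],[-8,150,170],[-10,180,170],[-10,210,170],[-10,230,170]], "twist": [[0,0,0],[0,0,0],[0,0,0.1],[0,0,0.25],[0,0,0.42],[0,0,0.59],[0,0,0.76],[0,0,0.93],[0,0,1.1],[0,0,1.27],[0,0,1.44],[0,0,1.61]]}}

```text
t: 4.15
tcp_pos: [0.4699, -0.083, 0.2209]
ee_rot: [-1.815, -2.563, 0.0]
force: [0.2, 0.3, -4.3]
width: 0.0112
finger_force: 59.5
```

Emit:
{"method": "jog_arm", "body": {"jaw": [5,5,5,5,5,5,5,5,5,5,5,5], "xyz": [[0,10,0],[0,20,0],[-1,35,0],[-1,35,0],[-1,35,0],[-1,35,0],[-1,35,0],[-1,35,0],[-1,35,0],[-1,35,0],[-1,35,0],[-1,35,0]], "twist": [[0,0,0.17],[0,0,0.34],[0,0,0.51],[0,0,0.68],[0,0,0.85],[0,0,1.0],[0,0,1.15],[0,0,1.28],[0,0,1.37],[0,0,1.418],[0,0,1.418],[0,0,1.418]]}}

```text
t: 5.65
tcp_pos: [0.4693, -0.0495, 0.2211]
ee_rot: [0.28, -3.129, -0.0]
force: [0.3, -0.3, -4.9]
width: 0.0112
finger_force: 59.4
```

```bash
python3 - <<'E'
from h import *
s=snap('wrist','w2'); snap('top','top2'); st=state(); print(st['t'],st['tcp_pos'],st['ee_rot'],st['width'],st['joint_positions'])
cv2.imwrite('pics/w2b.png',cv2.resize(s['pixels'],(800,600),interpolation=cv2.INTER_CUBIC))
E
```

```text
5.75 [ 0.46948532 -0.04958522  0.22121527] [ 2.80248655e-01 -3.12891195e+00 -1.63651806e-04] 0.01096927835370357 [-3.57434736e-01 -4.50429194e-02  1.86774418e+00  2.77882191e-05
  1.31907637e+00 -2.10689615e+00]
```

View pics/w2b.png

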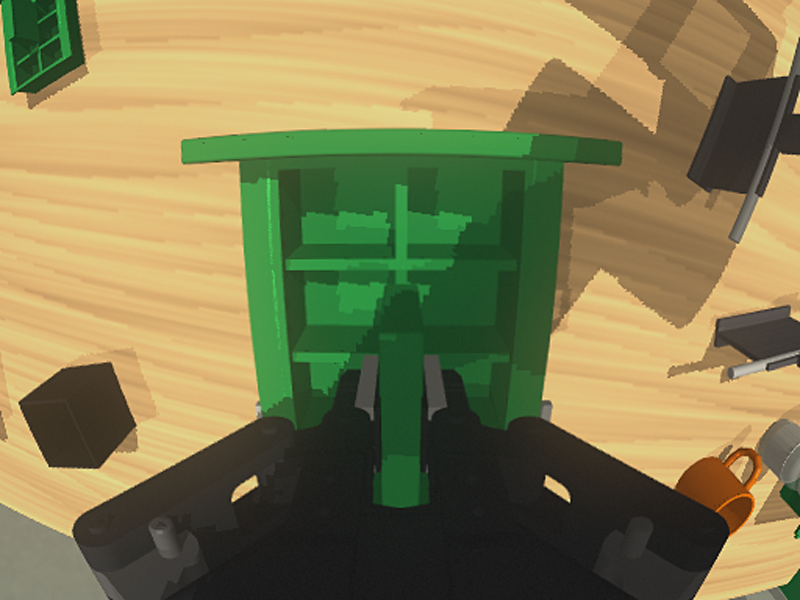

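The wrist view shows the tray held squarely, with the end board (top, y≈150) now facing the robot. Next I'll fit the rack pose to the points I've already read from the views.

```bash
python3 - <<'E'
from h import *
from scipy.optimize import least_squares
t,sc,w=load('top0'),load('scene0'),load('w1')
def L(u,v): 
    return np.array([(130+u/3.7 if u<370 else 228+(u-370)/3.7)-.36,115+v/3.7-.36])
S=lambda u,v: np.array([200+u/5-.4,180+v/5-.4])
obs=[(t,L(391,78),(165,95,8)),(t,L(563,42),(165,-95,8)),(t,L(602,244),(-60,-95,8)),(t,L(434,279),(-60,95,8)),
(sc,S(55,441),(165,-95,8)),(sc,S(348,428),(165,95,8)),
(sc,S(60,50),(-52,-83,139)),(sc,S(306,40),(-52,83,139)),
(w,np.array([211,127])*.64-.2,(-60,-95,8))]
def X(p,P):
    c,s_=np.cos(p[2]),np.sin(p[2]); P=np.array(P)/1e3
    return np.array([p[0]+c*P[0]-s_*P[1],p[1]+s_*P[0]+c*P[1],P[2]])
f=lambda p:np.concatenate([proj(s,X(p,P),s is w)-o for s,o,P in obs])
r=least_squares(f,[.5835,-.0294,.18],loss='soft_l1',x_scale=[.01,.01,.1])
print(r.x,np.degrees(r.x[2])); print(np.round(f(r.x).reshape(-1,2),1))
p=r.x
for P in [(-115,0,0),(75,0,8),(-36,0,14),(-36,83,94)]: print(P,np.round(X(p,P),4))
E
```

```text
[ 0.5806695  -0.02907092  0.17848687] 10.226544305971993
[[-0.6  0.3]
 [-0.   0.6]
 [ 1.3  1. ]
 [-1.1  1.2]
 [-1.8 -0. ]
 [-0.3 -0.5]
 [-0.9  0.3]
 [-0.3  0.4]
 [-0.8 -1.1]]
(-115, 0, 0) [ 0.4675 -0.0495  0.    ]
(75, 0, 8) [ 0.6545 -0.0158  0.008 ]
(-36, 0, 14) [ 0.5452 -0.0355  0.014 ]
(-36, 83, 94) [0.5305 0.0462 0.094 ]
```

Emit:
{"method": "jog_arm", "body": {"jaw": [5,5,5,5,5,5,5,5,5,5,5,5], "xyz": [[-2,0,-50],[-2,0,-100],[-2,0,-140],[-2,0,-159],[-2,0,-159],[13,3,-159],[28,5,-159],[43,8,-159],[58,11,-159],[73,13,-159],[88,16,-159],[100,18,-159]], "twist": [[0,0,0],[0,0,0],[0,0,0],[0,0,0],[0,0,0],[0,0,0],[0,0,0],[0,0,0],[0,0,0],[0,0,0],[0,0,0],[0,0,0]]}}

```text
t: 7.25
tcp_pos: [0.5704, -0.0314, 0.0623]
ee_rot: [0.282, -3.128, -0.0]
force: [-2.3, -0.4, -0.1]
width: 0.0113
finger_force: 61.2
```

Emit:
{"method": "jog_arm", "body": {"jaw": [5,5,5,5,5,5,5,5,5,5], "xyz": [[12,2,0],[24,4,0],[36,6,0],[48,9,0],[60,11,0],[68,12,0],[75,13,0],[80,14,0],[83,15,0],[83,15,0]], "twist": [[0,0,0],[0,0,0],[0,0,0],[0,0,0],[0,0,0],[0,0,0],[0,0,0],[0,0,0],[0,0,0],[0,0,0]]}}

```text
t: 8.5
tcp_pos: [0.6531, -0.0166, 0.0624]
ee_rot: [-0.281, 3.128, -0.0]
force: [-0.2, 0.2, 0.0]
width: 0.0109
finger_force: 61.2
```

No contact yet, so I'll push gently until it stops.

Emit:
{"method": "jog_arm", "body": {"jaw": [5,5,5,5,5,5], "xyz": [[1,0,0],[2,0,0],[3,1,0],[4,1,0],[4,1,0],[4,1,0]], "twist": [[0,0,0],[0,0,0],[0,0,0],[0,0,0],[0,0,0],[0,0,0]]}}

```text
t: 9.25
tcp_pos: [0.6546, -0.0163, 0.0611]
ee_rot: [0.281, -3.124, 0.0]
force: [-6.8, -2.7, -1.1]
width: 0.0111
finger_force: 61.0
```

Emit:
{"method": "jog_arm", "body": {"jaw": [5,5,5,30,30,30,30,30,30,30,30], "xyz": [[2,0,-1],[2,0,-2],[0,0,-2],[0,0,-2],[0,0,-2],[0,0,-2],[0,0,30],[0,0,80],[-30,0,130],[-80,0,170],[-120,0,190]], "twist": [[0,0,0],[0,0,0],[0,0,0],[0,0,0],[0,0,0],[0,0,0],[0,0,0],[0,0,0],[0,0,0],[0,0,0],[0,0,0]]}}

```text
t: 10.62
tcp_pos: [0.5365, -0.0158, 0.255]
ee_rot: [-0.281, 3.125, -0.002]
force: [0.4, 0.7, 1.2]
width: 0.0299
finger_force: 0.0
```

Emit:
{"method": "jog_arm", "body": {"jaw": [50,50,50,50,50,50,50,50,50,50,50], "xyz": [[-6,35,0],[-13,75,0],[-20,115,0],[-27,155,0],[-34,195,0],[-42,235,0],[-50,275,0],[-58,310,0],[-62,335,0],[-63,341,0],[-63,341,0]], "twist": [[0,0,-0.15],[0,0,-0.31],[0,0,-0.47],[0,0,-0.63],[0,0,-0.8],[0,0,-0.97],[0,0,-1.13],[0,0,-1.29],[0,0,-1.41],[0,0,-1.454],[0,0,-1.454]]}}

```text
t: 12.0
tcp_pos: [0.4735, 0.326, 0.2523]
ee_rot: [1.867, 2.526, 0.001]
force: [0.0, -0.3, 0.6]
width: 0.0497
finger_force: 0.0
```

```bash
python3 - <<'E'
from h import *
s=snap('wrist','w3'); snap('scene','sc3'); t=snap('top','top3'); st=state(); print(st['t'],st['tcp_pos'],st['ee_rot'],st['width'],-np.array(s['R']).T@s['t'])
A=cv2.resize(s['pixels'],(800,600),interpolation=cv2.INTER_CUBIC)[:,150:650]
B=cv2.resize(t['pixels'][115:195,230:295],None,fx=4.6,fy=4.6,interpolation=cv2.INTER_CUBIC)
C=np.zeros((600,800,3),np.uint8);C[:,:500]=A;C[:B.shape[0],500:500+B.shape[1]]=B
cv2.imwrite('pics/w3b.png',C)
E
```

```text
12.15 [0.47380699 0.32500096 0.25229696] [1.86900000e+00 2.52500235e+00 1.40442585e-04] 0.049871593307487444 [0.45145454 0.39675635 0.39429427]
```

View pics/w3b.png

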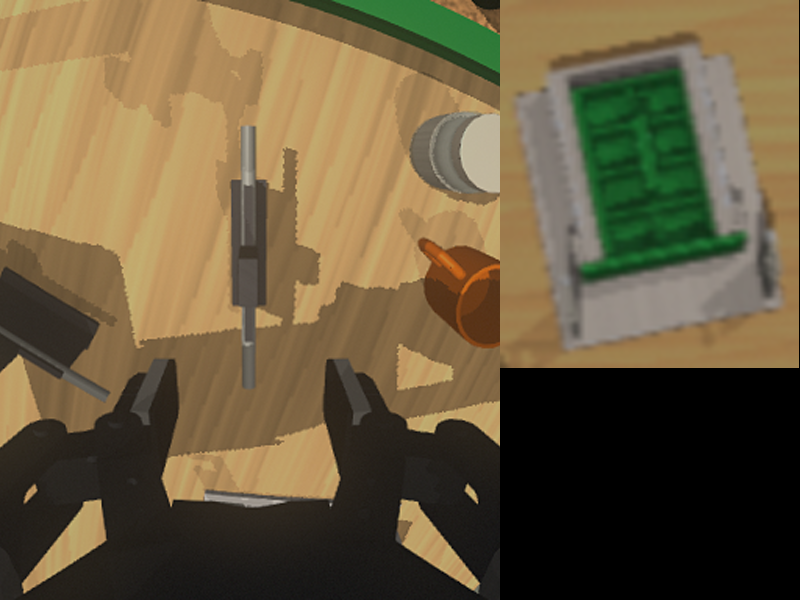

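The tray sits in the rails with its board against the mouth. In the wrist view, the gate's pin ends are at (248,126) and (249,387) and its foot edges at x 231 and 267. The scoop and jar are well clear.

```bash
python3 - <<'E'
from h import *
s=load('w3')
W=lambda u,v,z: onz(s,u*.64-.2,v*.64-.2,z,True)
a,b=W(398.5,126,.083),W(399,387,.083);print(a,b,np.linalg.norm(a-b),(a+b)/2,np.degrees(np.arctan2(*(a-b)[[1,0]])))
print(W(399,253,.13), W(399,180,.006),W(399,305,.006))
# tray check in top3
t=load('top3'); T=lambda u,v,z: onz(t,230+(u-500)/4.6-.4,115+v/4.6-.4,z)
a,b=T(582,272,.066),T(745,241,.066); m=(a+b)/2
p=np.array([.5807,-.0291]);c,sn=np.cos(.1785),np.sin(.1785)
print(m,np.array([[c,sn],[-sn,c]])@(m[:2]-p),np.degrees(np.arctan2(*(a-b)[[1,0]]))-90)
E
```

```text
[0.44399802 0.41699107 0.083     ] [0.49954817 0.23667407 0.083     ] 0.18867972159195345 [0.4717731  0.32683257 0.083     ] 107.12246273469691
[0.46679776 0.34417958 0.13      ] [0.4557971  0.37891141 0.006     ] [0.48763631 0.27494732 0.006     ]
[ 0.57492222 -0.02978126  0.066     ] [-0.00580694  0.00035543] 9.629637380734565
```

Emit:
{"method": "jog_arm", "body": {"jaw": [50,50,50,50,50,25,5,5,5,5,5,5], "xyz": [[-2,2,-50],[-2,2,-100],[-2,2,-140],[-2,2,-157],[-2,2,-157],[-2,2,-157],[-2,2,-157],[-2,2,-157],[-2,2,-157],[-2,2,-157],[-2,2,-152],[-2,2,-127]], "twist": [[0,0,0],[0,0,0],[0,0,0],[0,0,0],[0,0,0],[0,0,0],[0,0,0],[0,0,0],[0,0,0],[0,0,0],[0,0,0],[0,0,0]]}}

```text
t: 13.65
tcp_pos: [0.4699, 0.3266, 0.1238]
ee_rot: [-1.868, -2.523, 0.006]
force: [-0.4, 0.2, -3.1]
width: 0.0108
finger_force: 58.6
```

Emit:
{"method": "jog_arm", "body": {"jaw": [5,5,5,5,5,5,5,5,5,5,5,5], "xyz": [[0,0,50],[0,0,100],[-1,-40,120],[-2,-90,120],[-4,-140,120],[-5,-190,120],[-6,-240,120],[-7,-290,120],[-8,-335,120],[-9,-365,120],[-9,-377,120],[-9,-377,120]], "twist": [[0,0,0],[0,0,0],[0,0,-0.02],[0,0,-0.04],[0,0,-0.06],[0,0,-0.08],[0,0,-0.1],[0,0,-0.119],[0,0,-0.119],[0,0,-0.119],[0,0,-0.119],[0,0,-0.119]]}}

```text
t: 15.15
tcp_pos: [0.4625, -0.0498, 0.2452]
ee_rot: [-2.018, -2.408, -0.0]
force: [-0.8, 0.2, -1.7]
width: 0.0113
finger_force: 58.8
```

Emit:
{"method": "jog_arm", "body": {"jaw": [5,5,5,5,5], "xyz": [[0,0,-50],[0,0,-95],[0,0,-113],[0,0,-113],[0,0,-113]], "twist": [[0,0,0],[0,0,0],[0,0,0],[0,0,0],[0,0,0]]}}

```text
t: 15.78
tcp_pos: [0.4635, -0.0492, 0.1334]
ee_rot: [2.014, 2.409, 0.001]
force: [0.7, -0.1, -1.9]
width: 0.011
finger_force: 58.9
```

```bash
python3 - <<'E'
from h import *
s=snap('scene','sc4'); t=snap('top','top4'); st=state(); print(st['t'],st['tcp_pos'],st['ee_rot'],st['width'])
A=cv2.resize(s['pixels'][140:275,190:290],None,fx=4.4,fy=4.4,interpolation=cv2.INTER_CUBIC)
B=cv2.resize(t['pixels'][115:235,220:300],None,fx=4.4,fy=4.4,interpolation=cv2.INTER_CUBIC)
C=np.zeros((600,800,3),np.uint8);C[:A.shape[0],:440]=A;C[:B.shape[0],440:440+B.shape[1]]=B
cv2.imwrite('pics/m4.png',C)
E
```

```text
15.875 [ 0.46371449 -0.0496217   0.13371187] [2.01403441e+00 2.40779733e+00 1.56953619e-03] 0.011307272577134738
```

View pics/m4.png

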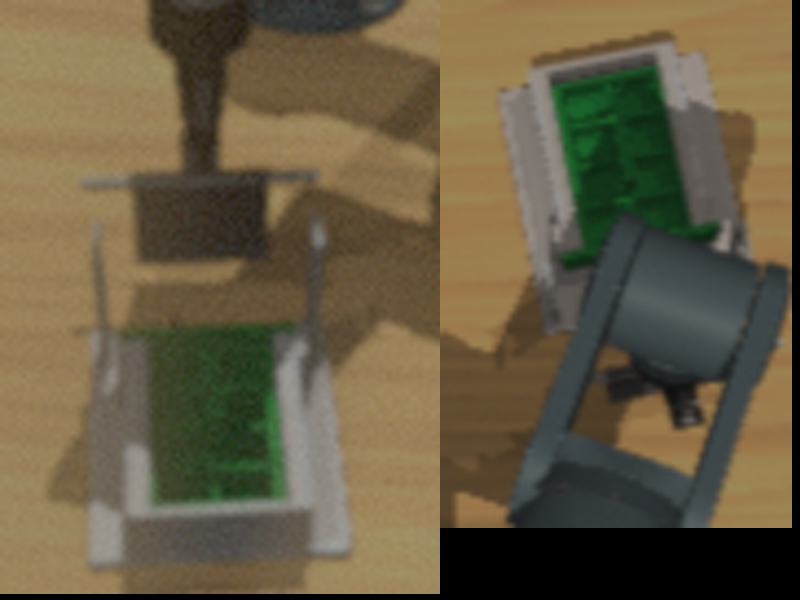

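The gate is held level in front of the hooks, with its pin ends at crop (82,184) and (318,176) and the hook tops at (97,225) and (318,215). I'll compare those with the predicted pin positions.

```bash
python3 - <<'E'
from h import *
s=load('sc4'); S=lambda u,v:(190+u/4.4-.4,140+v/4.4-.4)
p=np.array([.5807,-.0291]);c,sn=np.cos(.1785),np.sin(.1785);R=np.array([[c,sn],[-sn,c]])
e=[onz(s,*S(*q),.117) for q in((82,184),(318,176))]
for q in e: print(R@(q[:2]-p))
print(np.linalg.norm(e[0]-e[1]))
for y in(-.095,.095): 
    X=np.r_[p+R.T@[-.12,y],.117]; print(proj(s,X),S(82 if y<0 else 318,184 if y<0 else 176))
for q in((97,225),(318,215)): print(R@(onz(s,*S(*q),.139)[:2]-p))
E
```

```text
[-0.11825632 -0.09360126]
[-0.11779823  0.09471327]
0.18831508072607914
[207.84173189 181.09606068] (208.23636363636362, 181.4181818181818)
[261.8959633  179.17873827] (261.8727272727273, 179.6)
[-0.0477282  -0.07986715]
[-0.04967368  0.087562  ]
```

Emit:
{"method": "jog_arm", "body": {"jaw": [5,5,5,5,5,5,5,5,5,5], "xyz": [[12,2,0],[24,4,0],[36,6,0],[48,9,0],[60,11,0],[70,13,0],[77,14,0],[81,15,0],[83,15,0],[83,15,0]], "twist": [[0,0,0],[0,0,0],[0,0,0],[0,0,0],[0,0,0],[0,0,0],[0,0,0],[0,0,0],[0,0,0],[0,0,0]]}}

```text
t: 17.12
tcp_pos: [0.5455, -0.0347, 0.1323]
ee_rot: [-2.016, -2.409, 0.0]
force: [0.6, -0.8, -1.9]
width: 0.0114
finger_force: 59.0
```

Emit:
{"method": "jog_arm", "body": {"jaw": [5,5,5,5,5], "xyz": [[1,0,0],[2,0,0],[3,1,0],[4,1,0],[4,1,0]], "twist": [[0,0,0],[0,0,0],[0,0,0],[0,0,0],[0,0,0]]}}

```text
t: 17.75
tcp_pos: [0.5485, -0.0339, 0.1321]
ee_rot: [-2.015, -2.408, 0.003]
force: [-5.0, -2.7, 0.8]
width: 0.0108
finger_force: 59.4
```

Emit:
{"method": "jog_arm", "body": {"jaw": [5,5,5,5,5,5,5,5,5], "xyz": [[-4,-1,0],[-4,-1,0],[-4,-1,-5],[-4,-1,-10],[-4,-1,-15],[-4,-1,-19],[-4,-1,-22],[-4,-1,-22],[-4,-1,-22]], "twist": [[0,0,0],[0,0,0],[0,0,0],[0,0,0],[0,0,0],[0,0,0],[0,0,0],[0,0,0],[0,0,0]]}}

```text
t: 18.88
tcp_pos: [0.5456, -0.0346, 0.1109]
ee_rot: [-2.016, -2.409, 0.0]
force: [-3.6, 0.2, 6.3]
width: 0.0113
finger_force: 60.1
```

Emit:
{"method": "jog_arm", "body": {"jaw": [16,22,30,30,30,30,30,30,30], "xyz": [[0,0,0],[0,0,0],[0,0,0],[0,0,0],[0,0,20],[0,0,60],[0,0,110],[-50,0,150],[-100,0,160]], "twist": [[0,0,0],[0,0,0],[0,0,0],[0,0,0],[0,0,0],[0,0,0],[0,0,0],[0,0,0],[0,0,0]]}}

```text
t: 20.0
tcp_pos: [0.446, -0.0351, 0.2732]
ee_rot: [2.013, 2.406, 0.003]
force: [-0.8, -0.3, 0.5]
width: 0.0302
finger_force: 0.0
```

Emit:
{"method": "jog_arm", "body": {"jaw": [30,30,30,30,30,30,30], "xyz": [[-30,50,0],[-60,100,0],[-80,150,0],[-80,200,0],[-80,200,0],[-80,200,0],[-80,200,0]], "twist": [[0,0,0],[0,0,0],[0,0,0],[0,0,0],[0,0,0],[0,0,0],[0,0,0]]}}

```text
t: 20.88
tcp_pos: [0.3659, 0.1643, 0.2702]
ee_rot: [2.018, 2.407, -0.001]
force: [0.3, 0.0, 0.2]
width: 0.0298
finger_force: 0.0
```

```bash
python3 - <<'E'
from h import *
s=snap('scene','sc5'); t=snap('top','top5'); st=state(); print(st['t'],st['tcp_pos'],st['force'],st['width'])
A=cv2.resize(s['pixels'][165:275,195:290],None,fx=4.6,fy=4.6,interpolation=cv2.INTER_CUBIC)
B=cv2.resize(t['pixels'][115:215,225:300],None,fx=4.6,fy=4.6,interpolation=cv2.INTER_CUBIC)
C=np.zeros((600,800,3),np.uint8);C[:A.shape[0],:437]=A;C[:B.shape[0],440:440+B.shape[1]]=B
cv2.imwrite('pics/m5.png',C)
E
```

```text
20.975 [0.36594882 0.16428461 0.27021717] [ 0.91838918 -0.04667458 -0.07413433] 0.029859736586408694
```

View pics/m5.png

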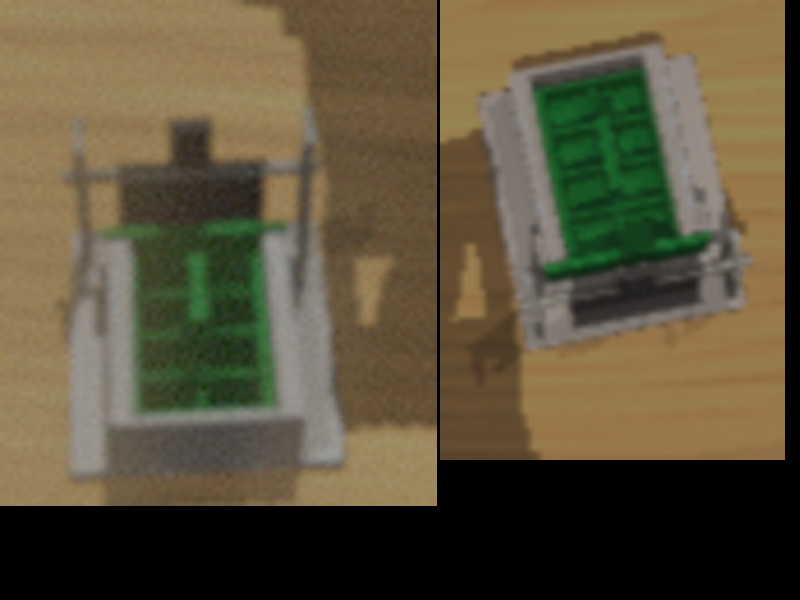

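The tray is home and the gate hangs in both hooks, with pins at (65,177) and about (322,165) and the tab top at (190,122). One numeric check against the ideal hung pose before handing in.

```bash
python3 - <<'E'
from h import *
s,t=load('sc5'),load('top5')
p=np.array([.5807,-.0291]);c,sn=np.cos(.1785),np.sin(.1785);RT=np.array([[c,-sn],[sn,c]])
for P in((-36,-95,94),(-36,95,94),(-36,0,144)):
    X=np.r_[p+RT@(np.array(P[:2])/1e3),P[2]/1e3]
    print(P,(proj(s,X)-[195,165]+.4)*4.6,(proj(t,X)-[225,115]+.4)*4.6+[440,0])
E
```

```text
(-36, -95, 94) [ 61.31612447 176.18466292] [750.16032617 263.23187345]
(-36, 95, 94) [318.85891175 166.03921298] [519.85165546 309.55827527]
(-36, 0, 144) [189.83010338 122.39047681] [636.48639617 276.03842736]
```

The observed points match the ideal pose to within about 4 crop pixels (around 2–3 mm), so I'm handing in.

```bash
python3 -c "
from station import *
print(finish_job())"
```

```text
the job is handed in; nothing more can be done
None
```

I handed in the job after about 21 s of robot time: the camera checks show the tray fully home in the rails, plain end in, and the gate hanging square from both hooks. The arm had let go of both and moved clear; it never touched the pot, scoop or jar, and the hand-in call returned no verdict.

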